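Clamp a leather-hard bowl in the trimming cradle

TASK

Push the sliding jaw by its upright paddle until the upturned clay bowl is snug against the cork-faced back fence and the jaw's springy rubber pad is pressed about halfway in: the bowl is soft, so do not squeeze it harder than that. Then flip the cam lever up and over its centre to the far end of its swing so that the rod stays clamped, let go, and leave the wooden rib and the trimming tool on the board where they lie.

Things in the scene. Friction and masses are not known exactly. Their poses are not given: they have to be found in the camera images.
- board: fixed plywood board 490 x 220 x 15 mm on the table. Origin on the table plane below the rod's axis; x along the rod in the push direction (to bowl and fence), z up; it spans x -275..215, y -110..110 mm. At x -100..-50 mm stands the steel clamp block, 44 mm wide, top at z 59 mm, with two lugs (top z 98 mm) that carry the lever. The 16 mm rod's axis is at y 0, z 45 mm
- jaw (a joint): sliding rod with paddle and head, m; 0 = fully back, grows in the push direction (board +x), at most 0.1. The free rod drags with a steady friction of about 10 N, which also keeps it where it is left against the pad's spring. Once the lever is over, the rod is clamped
- paddle_top (a point): middle of the top edge of the upright aluminium paddle at the rear (-x) end of the rod; the paddle is 12 mm thick along board x, 44 mm wide along board y, and reaches from this point 70 mm down. The space behind it (-x) is free down to the board; push it from behind or pinch it from above
- head: jaw head at the rod's front end, steel plate 8 x 54 x 44 mm (x, y, z), origin at its centre, axes as the board's. Before it a rubber pad 50 mm wide on a spring, face 16 mm ahead (+x) of the origin when free. The pad gives 7 mm at 1.5 N/mm (halfway 3.5 mm, about 5 N; 3 to 9 N holds well), then is hard. The push on the paddle = rod drag + pad force
- fence: foot of the back fence, plywood block 16 x 100 x 20 mm fixed at the board's +x end, origin at the centre of its underside, axes as the board's. Before it (-x) stands a rigid upright cheek with cork face, 110 mm wide, 54 mm high, preset by hand: the cork face lies 20 to 32 mm on the -x side of this origin, differently each time and not measured
- bowl: upside-down leather-hard grey clay bowl, loose on the board between jaw and fence, 110 mm across, 74 mm high, about 0.35 kg; origin at the centre of its underside (the rim circle), z up. Its lowest 45 mm are a straight band on which pad and cork bear. It slides on the board with up to about 4 N and starts at least 20 mm clear of the pad
- lever (a joint): steel cam lever, rad; 0 = open, leaning out on the board's -y side 54 degrees above level; 0.62 = upright; 1.32 = the cam's centre; 1.67 = end of swing, locked, leaning to the +y side 30 degrees above level. Starts at 0. Swings in a vertical plane across the rod. A spring resists with up to about 10 N at its end (most near 0.7), returns it when let go short of 1.32 and pulls it home beyond
- lever_pivot (a point): the lever's axis, in the middle of its width, 88 mm above the table; the axis runs along board x. At joint value t a point r along the lever lies at board y = pivot - r cos(0.95 + t), z = pivot + r sin(0.95 + t)
- lever_end (a point): centre of the lever's round end, 85 mm from its axis; the end is a roller 14 mm thick and 24 mm wide along board x, the bar below it 12 mm wide and 10 mm thick. It can be pushed over from the board's -y side or pinched across its width
- rib: wooden rib 85 x 28 x 8 mm lying loose on the board on its +y side; origin at the centre of its underside. Leave alone
- trimmer: trimming tool 138 mm long, 12 mm thick, lying loose on the board on its -y side; origin under its middle. Leave alone

How it is judged:
By the outcome, as a careful person would: the job done as asked, in the order asked, and still so for the second after the job is handed in, with the robot touching nothing.
It also fails if it takes over 67 s, if anything falls off the work surface, if the arm or the gripper's body presses on something with over 40 N, if the wrist force passes 120 N, or if a joint passes its speed limit or range.

ROBOT

A 6-joint arm with a two-finger parallel gripper is mounted at the origin on the work surface. World frame = base frame: x ahead of the robot, y to its left, z up, the work surface at z = 0. Lengths are in mm, angles in rad, forces in N, time in s.
With the tool pointing down it reaches from about 350 to 975 mm from the base axis. Payload 7.1 kg.
Tool frame: the origin (TCP) lies at the very end of the fingers, on their centre line; the grasp point (between the pads) lies 19 mm behind it; x points along the fingers, y is the direction in which the jaws open and shut, and the axes are right-handed (so a half turn about x gives the same grasp; the last joint's range is limited). The gripper opens to 88 mm and grips with 3 to 60 N. Pads are 20 mm wide; open, the fingers measure 115 mm over their backs; the gripper's body (75 mm by 178 mm) begins 61 mm behind the grasp point.
Start: joints at [1.196, 0.423, 1.63, -0, 1.089, -0.019], TCP at [217.681, 585.85, 222.675] pointing down, gripper open.
Joint ranges: [-3, 3], [-0.9, 2.11], [0.09, 2.58], [-1.31, 4.45], [0.11, 2.69], [-2.54, 2.54]. Speed limits (rad/s): [2.39, 2.39, 3.01, 3.14, 3.14, 3.14].

INTERFACE

Orientations are given as a rotation vector (axis times angle).
In Python, from workcell import ctrl gives the robot as it stands. The module is installed in compiled form; this text tells all that it offers.
- The arm moves only by the tool carry_out, never from a script. Its argument "commands" is a list of rows, each a list of 6 numbers: the shift along the tool's x, y, z in m, then the turn, a rotation vector about the tool's x, y, z in degrees. In form: [[tx, ty, tz, rx, ry, rz], ...]. A call has 1 to 8 rows; each row shifts and turns the pose as measured when the row begins, along the tool's axes as they then stand; what a row does not reach is not made up. A row lasts 1/8 s, in which the tool goes at most 62.5 mm and 10.7 degrees, less where a joint would pass 70% of its speed; a pose out of reach is approached as far as the arm can. A call with a gripper value outside its range is refused whole. "grip" is the closure, from 0 (fully open) to 1 (shut), set as the call begins (left out, the last holds). The fingers move at their own pace and stop on an object; the grip force is fixed at half the most. Time passes only in rows, so rows that do not move let the fingers close. It gives the time, the measured TCP pose, the force and the opening at its end, in the units of the state.
- ctrl.get_obs(): the state, without advancing time (a new reading comes with each control period).
- ctrl.get_image(name): name is "scene" or "top" or "wrist"; returns a dict with "pixels" (480x640x3 uint8, blue, green, red), "intrinsics" (3x3 intrinsics, pixels), "dist_coeffs" ([k1, k2, p1, p2, k3] as OpenCV has them; the pictures are not rectified), "rvec" (rotation vector, rad) and "tvec" (3), from world to camera coordinates, as OpenCV has them. Camera axes: x right, y down, z forward; pixel columns grow to the right and rows downward; lengths in mm; the calibration is good to about 2 mm. A picture is of the moment at which its call begins. There is no depth.
- ctrl.close_job(): hands the job in, once; it reports no verdict.
The state is a dict: "t": time; "qpos": joint angles; "qvel": joint speeds; "joint_torque": joint torques, N m; "ee_pos": TCP position; "orientation": TCP orientation; "ft_force": force on the tool from outside, world axes, zero at the start; "moment": the same for the moment, N m; "width": finger opening in mm.
Only numpy, scipy, OpenCV 4.12 (cv2) and the standard library are available. Lean on these libraries where they do the work, as an engineer would, in place of code of your own. Each camera call takes 0.05 s, during which the arm holds its last target. There are 200 camera calls.

## Working session

There is one attempt and no reset: what is moved stays moved. The work goes in short steps, Python scripts to look and compute and a tool call to move; the robot and the scene stay as the last step left them, time stands still between calls to the robot, and variables do not carry over. Pictures are saved under pics/ and viewed, about 8 in all and at most 12, crops included, and the job is handed in when it is done.

Besides the shell and the picture viewer there is one more tool, called after ">>>" as a command line: name --pt "numbers of a row" for each row, then --argument value for the rest. carry_out: Moves the arm, as the interface text tells. Its arguments: {"type":"object","properties":{"commands":{"type":"array"},"grip":{"type":"number"}},"required":["commands"]}

```bash
mkdir -p pics; cat > h.py <<'E'
import cv2,numpy as np
from workcell import ctrl
def cap(n,f):
    im=ctrl.get_image(n); cv2.imwrite(f'pics/{f}.png',im['pixels'])
    np.savez(f'pics/{f}.npz',K=im['intrinsics'],D=im['dist_coeffs'],r=im['rvec'],t=im['tvec']); return im
def ray(f,p):
    c=np.load(f'pics/{f}.npz'); R=cv2.Rodrigues(c['r'].reshape(3))[0]
    u=cv2.undistortPoints(np.array([[p]],float),c['K'],c['D'])[0,0]
    return -R.T@c['t'].reshape(3), (lambda d:d/np.linalg.norm(d))(R.T@np.array([u[0],u[1],1]))
def atz(f,p,z):
    o,d=ray(f,p); return o+d*(z-o[2])/d[2]
def tri(*fp):
    A=np.zeros((3,3));b=np.zeros(3);L=[ray(f,p) for f,p in fp]
    for o,d in L:
        M=np.eye(3)-np.outer(d,d);A+=M;b+=M@o
    x=np.linalg.solve(A,b); return x,[np.linalg.norm((np.eye(3)-np.outer(d,d))@(x-o)) for o,d in L]
def proj(f,P):
    c=np.load(f'pics/{f}.npz'); return cv2.projectPoints(np.array(P,float).reshape(-1,1,3),c['r'],c['t'],c['K'],c['D'])[0].reshape(-1,2)
E
python3 - <<'E'
from h import *
for n in('scene','top','wrist'): cap(n,n+'0')
o=ctrl.get_obs();print(o)
for n in('scene0','top0','wrist0'): print(n,ray(n,(320,240)))
E
```

```text
{'t': 0.15, 'qpos': array([ 1.19601016e+00,  4.23679109e-01,  1.63048198e+00,  2.52471490e-05,
        1.08858106e+00, -1.90196200e-02]), 'qvel': array([ 0.00030241, -0.00319182, -0.00252885, -0.00029778, -0.0020377 ,
        0.00039449]), 'joint_torque': array([ 3.37950341e-04, -5.44982243e+01, -2.73918557e+01,  6.43594097e-02,
        2.04127474e-02, -4.46255922e-05]), 'ee_pos': array([217.52265305, 585.48465171, 222.08439811]), 'orientation': array([ 0.27828465,  1.55295652, -0.28005621]), 'ft_force': array([-0.94314746,  0.05238868,  0.70014456]), 'moment': array([-0.01973224,  0.05882229, -0.00447351]), 'width': 87.65288426080319}
scene0 (array([1114.05809973,  374.46525323,  653.5956852 ]), array([-0.66096053, -0.38041022, -0.64685333]))
top0 (array([462.23316912,  81.30961925, 894.742328  ]), array([ 0.09917564, -0.02784319, -0.99468033]))
wrist0 (array([149.19523758, 614.15976312, 384.35483573]), array([ 0.24825156, -0.07892033, -0.9654754 ]))
```

View pics/top0.png

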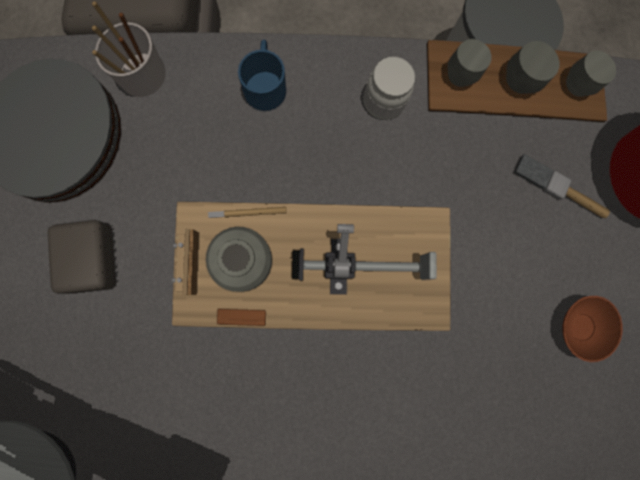

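View pics/scene0.png

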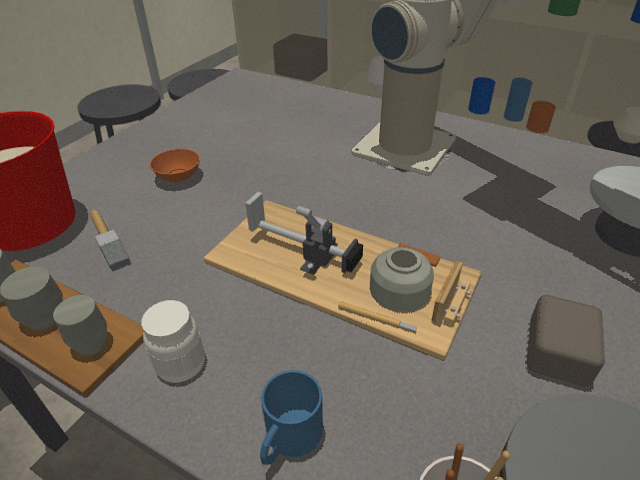

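Top view: board corners near (177,203), (450,208), (450,330), (173,325). The paddle top is at about (432,265), the lever end at (345,228) and the bowl at (238,259), with the fence at the left. I'll look at enlarged crops of both views.

```bash
python3 - <<'E'
from h import *
for p in [(177,203),(450,208),(450,330),(173,325)]: print(atz('top0',p,15).round(1))
for p in [(206,259),(269,206),(474,272),(445,354)]: print('s',atz('scene0',p,15).round(1))
a=cv2.imread('pics/top0.png')[190:340,165:465]; b=cv2.imread('pics/scene0.png')[180:360,200:490]
a=cv2.resize(a,(800,400),interpolation=cv2.INTER_CUBIC);b=cv2.resize(b,(800,497),interpolation=cv2.INTER_CUBIC)
cv2.imwrite('pics/ca.png',a*1);cv2.imwrite('pics/cb.png',b)
E
```

```text
[609.8 312.5  15. ]
[ 613.6 -175.7   15. ]
[ 396.4 -176.1   15. ]
[394.6 309.9  15. ]
s [ 616.8 -168.5   15. ]
s [ 413.7 -157.2   15. ]
s [405.2 299.3  15. ]
s [611.6 310.7  15. ]
```

View pics/ca.png

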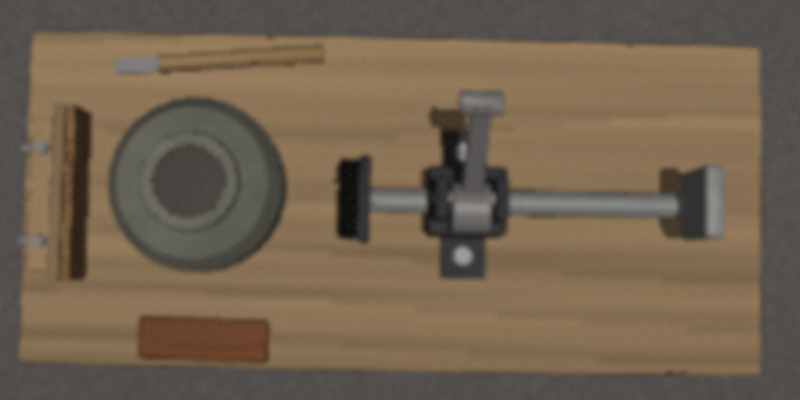

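View pics/cb.png

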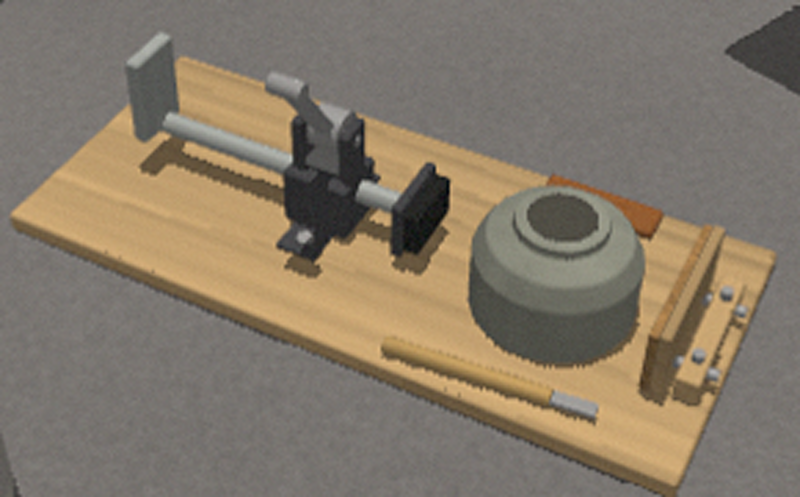

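Crop positions in full-image pixels: paddle top (433,266) in top and (255,199) in scene. Lever end is (346,229) in top and (303,210) in scene. The board's +x points along world +y, and its -y side faces world +x.

```bash
python3 - <<'E'
from h import *
from scipy.spatial.transform import Rotation as Ro
T=lambda x,y:('top0',(165+x*.375,190+y*.375))
S=lambda x,y:('scene0',(200+x*.3625,180+y*.362))
np.set_printoptions(precision=1,suppress=True)
print('paddle',tri(T(715,202),S(151,52)))
print('lever',tri(T(482,103),S(285,84)))
print('head top front', tri(T(363,198),S(418,183)))
print('bowl foot top hole', tri(T(189,180),S(563,217)))
print('fence cheek top ends', tri(T(71,105),S(652,333)),tri(T(69,278),S(717,230)))
print('foot bolts', atz(*T(37,147),45),atz(*T(37,240),45))
print(Ro.from_rotvec(ctrl.get_obs()['orientation']).as_matrix())
for z in(15,60):print([atz(*T(x,y),z) for x,y in((109,184),(285,184),(197,97),(197,271))])
print('board S',[atz(*S(x,y),15) for x,y in((12,215),(182,60),(775,257),(678,487))])
E
```

```text
paddle (array([ 504.3, -121.7,  103.4]), [np.float64(0.3609972923347744), np.float64(0.3609972923348246)])
lever (array([554. ,  22. , 158.8]), [np.float64(1.2338737658594803), np.float64(1.2338737658594785)])
head top front (array([503.7,  88.8,  67.7]), [np.float64(0.5702739938748365), np.float64(0.5702739938748868)])
bowl foot top hole (array([511.1, 193.1,  88.5]), [np.float64(0.028122815926950172), np.float64(0.028122815926938775)])
fence cheek top ends (array([557.5, 270.8,  67.5]), [np.float64(0.9097108386411406), np.float64(0.9097108386410683)]) (array([448.6, 273.2,  61.4]), [np.float64(3.638856454381795), np.float64(3.63885645438189)])
foot bolts [532.2 297.6  45. ] [473.  294.9  45. ]
[[-0.   0.3  0.9]
 [-0.   0.9 -0.3]
 [-1.  -0.  -0. ]]
[array([511.5, 256.1,  15. ]), array([514.5, 140.1,  15. ]), array([570.5, 200. ,  15. ]), array([456.1, 196. ,  15. ])]
[array([509. , 247.1,  60. ]), array([511.8, 137.1,  60. ]), array([565., 194.,  60.]), array([456.4, 190.1,  60. ])]
board S [array([ 615.7, -173.5,   15. ]), array([ 403.4, -172.3,   15. ]), array([401.7, 311.6,  15. ]), array([615.2, 313.2,  15. ])]
```

Paddle top is (504,-122,103), lever end (554,22,159) and board origin about (504,98), all consistent with the given sizes. The estimated push is about 65 mm. I'm moving behind the paddle with the fingers closed.

>>> carry_out --pt "0 -0.042 0.0375 0 0 0" --pt "0 -0.042 0.0375 0 0 0" --pt "0 -0.042 0.0375 0 0 0" --pt "0 -0.042 0.0375 0 0 0" --pt "0 -0.042 0.0375 0 0 0" --pt "0 -0.042 0.0375 0 0 0" --pt "0 -0.042 0.0375 0 0 0" --pt "0 -0.042 0.0375 0 0 0" --grip 1

```text
t: 1.15
ee_pos: [385.3, 157.2, 221.2]
orientation: [0.273, 1.552, -0.273]
ft_force: [1.5, 0.3, 0.4]
width: 11.5
```

>>> carry_out --pt "0 -0.042 0.0375 0 0 0" --pt "0 -0.042 0.0375 0 0 0" --pt "0 -0.042 0.0375 0 0 0" --pt "0 -0.042 0.0375 0 0 0" --pt "0 -0.042 0.0375 0 0 0" --pt "0 -0.042 0.0375 0 0 0" --pt "0 0 0 9.9 0 0" --pt "0 0 0 9.9 0 0"

```text
t: 2.15
ee_pos: [514.0, -172.4, 221.4]
orientation: [0.556, 1.495, -0.554]
ft_force: [0.3, 0.6, -0.5]
width: 0.5
```

>>> carry_out --pt "0 0 0 9.9 0 0" --pt "0 0 0 9.9 0 0" --pt "0 0 0 9.9 0 0" --pt "0 0 0 9.9 0 0" --pt "0 0 0 9.9 0 0" --pt "0 0 0 0 0 0"

```text
t: 2.9
ee_pos: [512.7, -172.8, 219.8]
orientation: [1.234, 1.195, -1.232]
ft_force: [-0.3, -0.5, -0.5]
width: 0.1
```

>>> carry_out --pt "0.039 -0.0087 0 -1.7 0 0" --pt "0.039 0 0 0 0 0" --pt "0.039 0 0 0 0 0" --pt "0.037 0 0 0 0 0" --pt "0 0 -0.006 0 0 0" --pt "0 0 -0.006 0 0 0" --pt "0 0 -0.006 0 0 0" --pt "0 0 0 0 0 0"

```text
t: 3.9
ee_pos: [507.1, -154.0, 66.3]
orientation: [1.195, 1.213, -1.188]
ft_force: [-0.3, -0.9, 0.5]
width: 0.4
```

```bash
python3 - <<'E'
from h import *
cap('scene','s1');cap('top','t1')
a=cv2.imread('pics/s1.png')[130:330,180:480]
cv2.imwrite('pics/s1c.png',cv2.resize(a,None,fx=2.6,fy=2.6,interpolation=cv2.INTER_CUBIC))
o=ctrl.get_obs();print(o['ee_pos'],o['ft_force'],o['orientation'])
E
```

```text
[ 507.1473995  -154.44435057   66.1078735 ] [ 0.4400098  -0.48196025  0.41519831] [ 1.19534895  1.21241342 -1.18796209]
```

View pics/s1c.png

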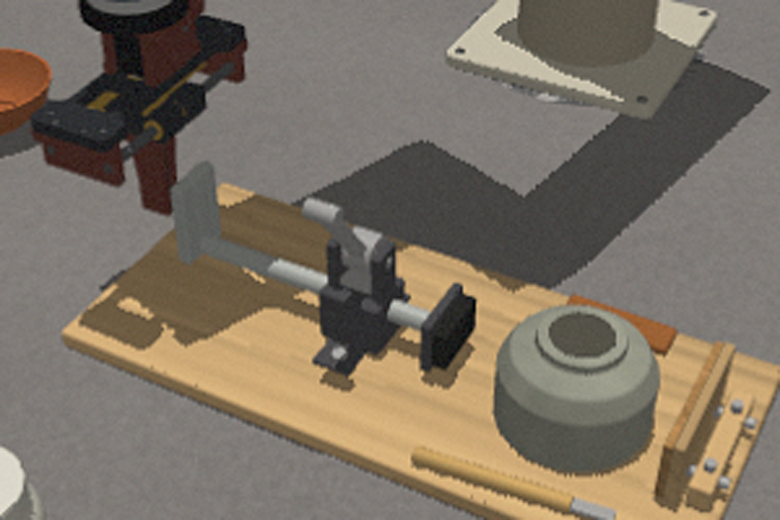

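The crop shows the closed fingers directly behind the paddle at (160,190), with the body clear of everything. Next comes a gentle push, with force readings to measure the drag.

>>> carry_out --pt "0 -0.003 -0.005 0 0 0" --pt "0 0 -0.005 0 0 0" --pt "0 0 -0.005 0 0 0" --pt "0 0 -0.005 0 0 0" --pt "0 0 -0.005 0 0 0" --pt "0 0 -0.005 0 0 0"

```text
t: 4.75
ee_pos: [503.8, -127.0, 66.8]
orientation: [1.191, 1.207, -1.188]
ft_force: [-1.6, -10.9, -0.6]
width: 0.6
```

>>> carry_out --pt "0 0 -0.003 0 0 0" --pt "0 0 -0.003 0 0 0"

```text
t: 5.0
ee_pos: [503.9, -123.2, 66.9]
orientation: [1.187, 1.204, -1.189]
ft_force: [-1.9, -10.3, -0.1]
width: 0.6
```

>>> carry_out --pt "0 0 -0.003 0 0 0" --pt "0 0 -0.003 0 0 0"

```text
t: 5.25
ee_pos: [503.9, -119.5, 66.9]
orientation: [1.184, 1.202, -1.189]
ft_force: [-1.6, -9.5, 0.2]
width: 0.5
```

>>> carry_out --pt "0 0 -0.003 0 0 0" --pt "0 0 -0.003 0 0 0"

```text
t: 5.5
ee_pos: [503.9, -115.8, 66.9]
orientation: [1.181, 1.199, -1.19]
ft_force: [-2.5, -10.3, -0.3]
width: 0.5
```

Drag is about 10.2 N with the pad free. I'm going on towards bowl contact, expected near TCP y -100.

>>> carry_out --pt "0 0 -0.004 0 0 0" --pt "0 0 -0.004 0 0 0" --pt "0 0 -0.004 0 0 0" --pt "0 0 -0.004 0 0 0"

```text
t: 6.0
ee_pos: [503.9, -104.5, 67.0]
orientation: [1.175, 1.194, -1.192]
ft_force: [-1.6, -10.1, 0.5]
width: 0.3
```

>>> carry_out --pt "0 0 -0.004 0 0 0" --pt "0 0 -0.004 0 0 0"

```text
t: 6.25
ee_pos: [503.9, -99.0, 67.1]
orientation: [1.172, 1.191, -1.192]
ft_force: [-2.5, -11.5, 0.5]
width: 0.4
```

>>> carry_out --pt "0 0 -0.004 0 0 0" --pt "0 0 -0.004 0 0 0"

```text
t: 6.5
ee_pos: [503.9, -93.7, 67.1]
orientation: [1.168, 1.188, -1.193]
ft_force: [-1.6, -11.8, 1.3]
width: 0.5
```

>>> carry_out --pt "0 0 -0.003 0 0 0" --pt "0 0 -0.003 0 0 0"

```text
t: 6.75
ee_pos: [504.0, -90.2, 67.2]
orientation: [1.165, 1.185, -1.194]
ft_force: [-0.8, -12.2, 2.0]
width: 0.4
```

>>> carry_out --pt "0 0 -0.003 0 0 0" --pt "0 0 -0.003 0 0 0"

```text
t: 7.0
ee_pos: [504.0, -86.9, 67.2]
orientation: [1.161, 1.182, -1.195]
ft_force: [-1.0, -11.5, 1.8]
width: 0.5
```

The bowl is sliding with about 1.7 N on the pad, so the rise at the fence should show clearly. I'm continuing with short rows.

>>> carry_out --pt "0 0 -0.003 0 0 0" --pt "0 0 -0.003 0 0 0"

```text
t: 7.25
ee_pos: [504.0, -83.5, 67.2]
orientation: [1.158, 1.18, -1.195]
ft_force: [-1.3, -12.4, 0.6]
width: 0.4
```

>>> carry_out --pt "0 0 -0.003 0 0 0"

```text
t: 7.38
ee_pos: [504.0, -81.8, 67.3]
orientation: [1.156, 1.178, -1.196]
ft_force: [-1.5, -13.0, 1.0]
width: 0.5
```

>>> carry_out --pt "0 0 -0.003 0 0 0"

```text
t: 7.5
ee_pos: [504.0, -80.4, 67.3]
orientation: [1.154, 1.177, -1.196]
ft_force: [-0.9, -15.6, 1.7]
width: 0.8
```

```bash
python3 - <<'E'
from h import *
cap('scene','s2');cap('top','t2')
a=cv2.imread('pics/s2.png')[180:360,280:490];b=cv2.imread('pics/t2.png')[200:340,165:375]
c=np.vstack([a,b]);c=cv2.resize(c,(390,594),interpolation=cv2.INTER_CUBIC)
a=cv2.resize(a,None,fx=1.9,fy=1.9,interpolation=3);b=cv2.resize(b,None,fx=1.9,fy=1.9,interpolation=3)
b=cv2.copyMakeBorder(b,0,a.shape[0]-b.shape[0],0,0,0)
cv2.imwrite('pics/c2.png',np.hstack([a,b]))
o=ctrl.get_obs();print(o['ee_pos'],o['ft_force'])
E
```

```text
[503.9746992  -80.27769396  67.31075381] [ -0.99341463 -12.4202396    1.76315341]
```

View pics/c2.png

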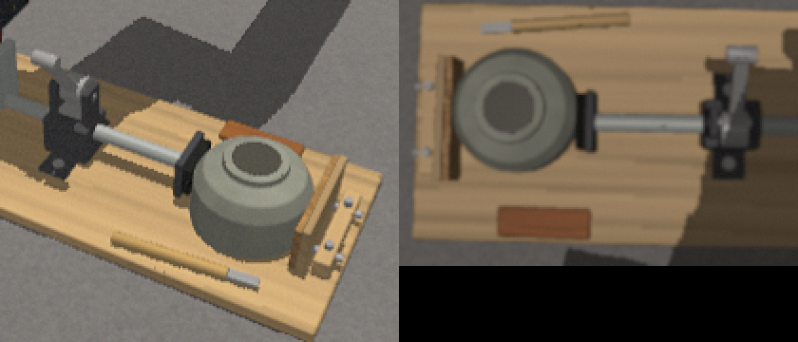

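The bowl now touches the cork face (right panel, x≈455) and the pad (x≈580), and the force has started to rise steeply, to about 5 N on the pad. One more small step to confirm.

>>> carry_out --pt "0 0 -0.0025 0 0 0"

```text
t: 7.72
ee_pos: [504.0, -79.6, 67.4]
orientation: [1.152, 1.175, -1.197]
ft_force: [-1.2, -16.7, 0.2]
width: 0.3
```

Pad force is now about 6 N, roughly 4 mm of travel, which is on target. I'm backing off, lifting, and turning for the lever pinch.

>>> carry_out --pt "0 0 0.01 0 0 0" --pt "0 0 0.015 0 0 0" --pt "-0.04 0 0.005 0 0 0" --pt "-0.05 0 0 0 0 0" --pt "-0.05 0 0 0 0 0" --pt "-0.03 0 0 0 0 0" --pt "0 0 0 -10 0 0" --pt "0 0 0 -10 0 0" --grip 1

```text
t: 8.72
ee_pos: [502.3, -104.6, 244.6]
orientation: [0.882, 1.326, -0.937]
ft_force: [0.1, -1.0, -0.1]
width: 0.1
```

>>> carry_out --pt "0 0 0 -10 0 0" --pt "0 0 0 -10 0 0" --pt "0 0 0 -10 0 0" --pt "0 0 0 -10 0 0" --pt "0 0 0 -10 0 0" --pt "0 0 0 -10 0 0" --pt "0 0 0 -9 0 0" --pt "0 0 0 0 0 0" --grip 0.4

```text
t: 9.72
ee_pos: [501.6, -108.1, 244.9]
orientation: [-0.089, 1.555, 0.011]
ft_force: [-0.4, -0.9, 0.1]
width: 52.5
```

```bash
cat > m.py <<'E'
from h import *
from scipy.spatial.transform import Rotation as Ro
import sys
def to(p,rv=(0,np.pi/2,0)):
    o=ctrl.get_obs();R=Ro.from_rotvec(o['orientation'])
    print('ee',o['ee_pos'].round(1),'F',o['ft_force'].round(1),'w',round(o['width'],1),'tool shift mm',R.inv().apply(np.array(p)-o['ee_pos']).round(1),'turn deg',(R.inv()*Ro.from_rotvec(rv)).as_rotvec(degrees=True).round(1))
E
python3 - <<'E'
from m import *
to((554,22,190))
cap('top','t3');cap('scene','s3');cap('wrist','w3')
a=cv2.imread('pics/t3.png')[200:340,230:460];b=cv2.imread('pics/w3.png')
print(proj('w3',[[554,22,158],[504,22,88]]),proj('s3',[[554,22,158]]))
cv2.imwrite('pics/w3c.png',b)
E
```

```text
ee [ 501.6 -108.1  244.9] F [-0.4 -0.9  0.1] w 52.5 tool shift mm [ 49.3 129.1  59.9] turn deg [3.7 0.8 2.8]
[[482.66290024 324.2093949 ]
 [462.50781011 236.70105565]] [[304.05284145 210.87522246]]
```

View pics/w3c.png

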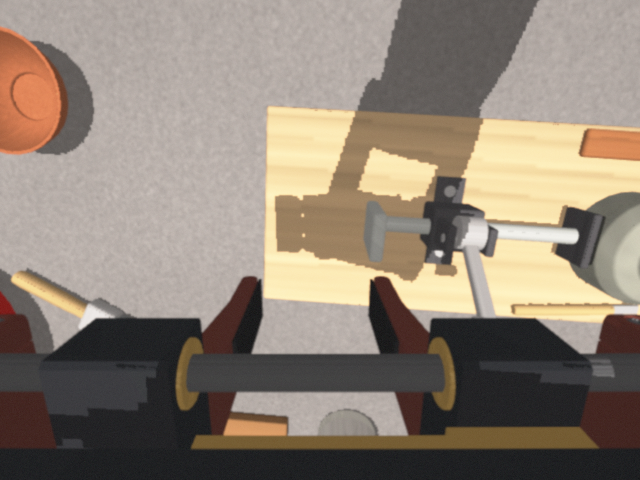

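The wrist view shows the hub at (470,233), within 10 px of its projected position. The lever bar runs down to about (485,318), as predicted.

>>> carry_out --pt "0 0.043 0.02 3.7 0.8 2.8" --pt "0 0.043 0.02 0 0 0" --pt "0 0.043 0.02 0 0 0" --pt "0.03 0 0 0 0 0" --pt "0 0 0 0 0 0"

```text
t: 10.5
ee_pos: [562.0, 25.4, 213.0]
orientation: [0.014, 1.569, -0.012]
ft_force: [-0.9, -0.6, -0.1]
width: 52.6
```

```bash
python3 - <<'E'
from m import *
to((554,22,141))
cap('scene','s4');cap('top','t4')
a=cv2.imread('pics/s4.png')[130:300,220:420];b=cv2.imread('pics/t4.png')[180:350,260:460]
cv2.imwrite('pics/c4.png',np.hstack([cv2.resize(i,None,fx=2,fy=2,interpolation=3) for i in(a,b)]))
E
```

```text
ee [562.   25.4 213. ] F [-0.9 -0.6 -0.1] w 52.6 tool shift mm [72.  -3.6 -8.1] turn deg [-1.   0.1 -0.1]
```

View pics/c4.png

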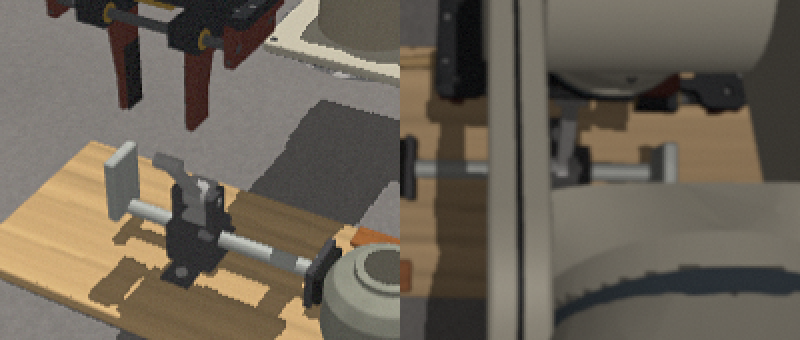

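The fingers straddle the lever end in the left panel (tips at (127,105) and (195,125), roller at (165,160)). I'm descending and pinching.

>>> carry_out --pt "0.02 -0.0036 -0.008 -1 0 0" --pt "0.02 0 0 0 0 0" --pt "0.02 0 0 0 0 0" --pt "0.01 0 0 0 0 0" --pt "0 0 0 0 0 0"

```text
t: 11.22
ee_pos: [560.2, 18.4, 150.7]
orientation: [0.006, 1.553, -0.004]
ft_force: [-0.0, -0.2, 0.3]
width: 52.1
```

>>> carry_out --pt "0 0 0 0 0 0" --pt "0 0 0 0 0 0" --pt "0 0 0 0 0 0" --pt "0 0 0 0 0 0" --grip 1

```text
t: 11.72
ee_pos: [561.0, 23.2, 152.9]
orientation: [0.015, 1.551, -0.0]
ft_force: [-1.2, 4.5, -2.3]
width: 23.0
```

```bash
python3 - <<'E'
from m import *
for t in (0,.2,.4,.6,.8,1,1.2,1.4,1.55,1.67):
    a=.95+t; print(t,end=' '); to((504+85*np.cos(a),22,88+85*np.sin(a)-19))
E
```

```text
0 ee [561.   23.2 152.9] F [-1.2  4.5 -2.3] w 23.0 tool shift mm [14.6 -1.4 -7.8] turn deg [-0.6  1.1 -0.6]
0.2 ee [561.   23.2 152.9] F [-1.2  4.5 -2.3] w 23.0 tool shift mm [  5.9  -1.5 -22.4] turn deg [-0.6  1.1 -0.6]
0.4 ee [561.   23.2 152.9] F [-1.2  4.5 -2.3] w 23.0 tool shift mm [  0.2  -1.6 -38.3] turn deg [-0.6  1.1 -0.6]
0.6 ee [561.   23.2 152.9] F [-1.2  4.5 -2.3] w 23.0 tool shift mm [ -2.2  -1.7 -55.2] turn deg [-0.6  1.1 -0.6]
0.8 ee [561.   23.2 152.9] F [-1.2  4.5 -2.3] w 23.0 tool shift mm [ -1.2  -1.9 -72.1] turn deg [-0.6  1.1 -0.6]
1 ee [561.   23.2 152.9] F [-1.2  4.5 -2.3] w 23.0 tool shift mm [  3.2  -2.1 -88.5] turn deg [-0.6  1.1 -0.6]
1.2 ee [561.   23.2 152.9] F [-1.2  4.5 -2.3] w 23.0 tool shift mm [  10.7   -2.3 -103.7] turn deg [-0.6  1.1 -0.6]
1.4 ee [561.   23.2 152.9] F [-1.2  4.5 -2.3] w 23.0 tool shift mm [  21.1   -2.6 -117.1] turn deg [-0.6  1.1 -0.6]
1.55 ee [561.   23.2 152.9] F [-1.2  4.5 -2.3] w 23.0 tool shift mm [  30.5   -2.8 -125.7] turn deg [-0.6  1.1 -0.6]
1.67 ee [561.   23.2 152.9] F [-1.2  4.5 -2.3] w 23.0 tool shift mm [  38.9   -2.9 -131.4] turn deg [-0.6  1.1 -0.6]
```

The pinch holds the roller only near the fingertips: TCP is 7 mm off in x and 12–14 mm too high. I'll open, reseat and grip again.

>>> carry_out --pt "0 0 0 0 0 0" --pt "0 0 0 0 0 0" --pt "0 -0.001 -0.006 -0.6 1.1 -0.6" --pt "0.008 0 -0.003 0 0 0" --pt "0.006 0 0 0 0 0" --pt "0 0 0 0 0 0" --grip 0.4

```text
t: 12.48
ee_pos: [551.5, 22.0, 138.4]
orientation: [-0.003, 1.57, -0.0]
ft_force: [-0.5, 0.5, 0.6]
width: 53.0
```

>>> carry_out --pt "0 0 0 0 0 0" --pt "0 0 0 0 0 0" --pt "0 0 0 0 0 0" --pt "0 0 0 0 0 0" --grip 1

```text
t: 12.98
ee_pos: [551.7, 23.1, 138.4]
orientation: [-0.001, 1.57, 0.001]
ft_force: [-0.0, 6.5, -0.6]
width: 23.8
```

The grasp is now centred on the roller. I'm swinging along the arc in 0.1–0.2 rad rows.

>>> carry_out --pt "-0.005 0 -0.007 0 0 0" --pt "-0.004 0 -0.0075 0 0 0" --pt "-0.003 0 -0.008 0 0 0" --pt "-0.0025 0 -0.008 0 0 0"

```text
t: 13.48
ee_pos: [520.8, 23.4, 152.7]
orientation: [-0.001, 1.568, 0.001]
ft_force: [5.2, 1.0, -11.0]
width: 23.4
```

>>> carry_out --pt "-0.001 0 -0.009 0 0 0" --pt "-0.0005 0 -0.009 0 0 0" --pt "0.001 0 -0.009 0 0 0" --pt "0.002 0 -0.009 0 0 0"

```text
t: 13.98
ee_pos: [491.4, 23.3, 155.2]
orientation: [-0.0, 1.548, 0.001]
ft_force: [9.3, -0.5, 0.0]
width: 23.5
```

>>> carry_out --pt "0.003 0 -0.009 0 0 0" --pt "0.004 0 -0.008 0 0 0"

```text
t: 14.22
ee_pos: [482.7, 23.3, 153.4]
orientation: [0.0, 1.527, 0.001]
ft_force: [5.8, 0.5, 18.6]
width: 22.9
```

>>> carry_out --pt "0.001 0 -0.011 0 0 0" --pt "0.003 0 -0.011 0 0 0"

```text
t: 14.48
ee_pos: [466.6, 23.2, 150.3]
orientation: [0.001, 1.512, 0.001]
ft_force: [16.4, 0.7, -17.9]
width: 22.3
```

>>> carry_out --pt "0.004 0 -0.01 0 0 0" --pt "0.005 0 -0.009 0 0 0"

```text
t: 14.72
ee_pos: [453.6, 23.2, 143.1]
orientation: [0.001, 1.498, 0.001]
ft_force: [3.4, 1.1, 6.9]
width: 21.8
```

>>> carry_out --pt "0.009 0 -0.008 0 1 0" --pt "0.009 0 -0.008 0 1 0"

```text
t: 14.98
ee_pos: [436.5, 23.1, 126.7]
orientation: [0.001, 1.535, 0.001]
ft_force: [-2.1, 0.9, 5.2]
width: 22.4
```

>>> carry_out --pt "0.009 0 -0.007 0 0 0" --pt "0.009 0 -0.006 0 0 0" --pt "0.009 0 -0.005 0 0 0"

```text
t: 15.35
ee_pos: [418.7, 23.1, 100.3]
orientation: [0.002, 1.533, 0.001]
ft_force: [-4.3, 0.5, 38.1]
width: 21.8
```

The force rise says the lever is at its stop. Releasing, lifting clear and looking.

>>> carry_out --pt "0 0 0 0 0 0" --pt "0 0 0 0 0 0" --pt "0 0 0 0 0 0" --pt "-0.04 0 0 0 0 0" --pt "-0.04 0 0 0 0 0" --pt "-0.04 0 0 0 0 0" --grip 0.4

```text
t: 16.1
ee_pos: [411.4, 22.6, 219.8]
orientation: [0.001, 1.542, 0.0]
ft_force: [0.6, 0.1, -0.9]
width: 52.8
```

>>> carry_out --pt "0 -0.05 0 0 0 0" --pt "0 -0.05 0 0 0 0" --pt "0 -0.05 0 0 0 0" --pt "0 -0.05 0 0 0 0" --pt "0 -0.05 0 0 0 0" --pt "0 0 0 0 0 0"

```text
t: 16.85
ee_pos: [415.2, -235.0, 224.3]
orientation: [-0.004, 1.53, 0.002]
ft_force: [-0.4, -0.3, -1.0]
width: 53.0
```

```bash
python3 - <<'E'
from m import *
to((0,0,0))
cap('scene','s5');cap('top','t5')
a=cv2.imread('pics/s5.png')[180:360,220:485];b=cv2.imread('pics/t5.png')[190:340,165:465]
cv2.imwrite('pics/c5.png',np.vstack([cv2.resize(b,(600,300),interpolation=3),cv2.resize(a,(600,300*a.shape[0]*600//(a.shape[1]*300)),interpolation=3)[:300]]))
cv2.imwrite('pics/c5.png',np.vstack([cv2.resize(b,(600,300),interpolation=3),cv2.resize(cv2.imread('pics/s5.png')[190:330,220:500],(600,300),interpolation=3)]))
# t1->t5 trimmer/rib shift
g=[cv2.imread(f'pics/{n}.png') for n in('t2','t5')]
E
```

```text
ee [ 415.2 -235.   224.3] F [-0.4 -0.3 -1. ] w 53.0 tool shift mm [ 207.1  236.8 -423. ] turn deg [0.2 2.3 0.1]
```

View pics/c5.png

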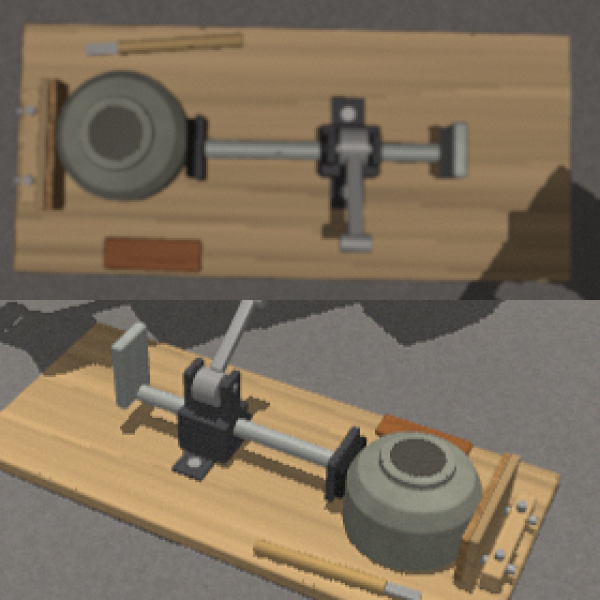

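The picture shows the lever leaning over on the far side, with its end at about (357,242) in the upper panel. The bowl sits between pad and cork, and the rib and trimmer look unmoved. Last, a numeric check of the lever end and of rib/trimmer movement.

```bash
python3 - <<'E'
from m import *
print('lever end at z130',atz('t5',(343.5,311),130).round(1),'expect',(430,22), 'px expected locked/centre/1.55',[proj('t5',[[504+85*np.cos(.95+t),22,88+85*np.sin(.95+t)]]).round(1).tolist() for t in(1.67,1.32,1.5)])
print('paddle',atz('t5',(394.6,265),103).round(1))
g=[cv2.cvtColor(cv2.imread(f'pics/{n}.png'),6).astype(np.float32) for n in('t0' if 0 else 'top0','t5')]
for n,(y,x,h,w) in dict(trim=(203,202,22,90),rib=(302,210,28,62)).items():
    print(n,cv2.phaseCorrelate(g[0][y:y+h,x:x+w].copy(),g[1][y:y+h,x:x+w].copy()))
E
```

```text
lever end at z130 [431.5  22.  130. ] expect (430, 22) px expected locked/centre/1.55 [[[343.5, 311.8]], [[344.9, 299.5]], [[344.2, 306.6]]]
paddle [504.3 -59.9 103. ]
trim ((0.16203162281834693, 0.007920872687018132), 1.0070268030519838)
rib ((0.006453009095800155, 0.0013446754802100003), 0.9532717136045297)
```

```bash
python3 -c "
from workcell import ctrl
print(ctrl.close_job(), ctrl.get_obs()['t'])"
```

```text
the job is handed in; nothing more can be done
the job is handed in; nothing more can be done
```

The bowl is clamped against the cork fence and the cam lever is over and locked. I handed the job in at about 17 s. The clamping force rests on wrist readings, since I had no direct measure of the pad.

- **Jaw:** I pushed the paddle from behind with closed fingers. The free rod drag read about 10.2 N, and the bowl slid at about 1.7 N. At the fence the push rose to 16.7 N, so the pad force is about 6 N and the pad is pressed in about 4 mm. That reading is good to about ±1 N, and the rate of rise with travel gives a similar figure.
- **Lever:** I pinched the roller and swung it to the end stop. My first pinch was too high and off-centre, so I opened and re-gripped before swinging. I followed the end of the arc a little past the stop, which put 38 N on the fingers just before I let go.
- **Last checks, arm clear:**
    - The lever end measured (431.5, 22) against the expected (430, 22) for fully locked.
    - The paddle stayed forward, about 62 mm from its start. The finger travel suggested 58–60 mm, which is within the measuring error.
    - The bowl sits between pad and cork.
    - Rib and trimmer moved less than 0.2 pixels in the top view.

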